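# Lock the stacked change cups in the counter keeper

## Robot

A 6-joint arm with a two-finger parallel gripper is mounted at the origin on the work surface; the furniture and walls round the work are solid. World frame = base frame: x ahead of the robot, y to its left, z up, the work surface at z = 0. Lengths are in mm, angles in rad, forces in N, time in s.
With the tool pointing down it reaches from about 325 to 775 mm from the base axis. Payload 5.5 kg.
Tool frame: the origin (TCP) lies at the very end of the fingers, on their centre line; the grasp point (between the pads) lies 19 mm behind it; z points along the fingers, y is the line along which they close (so a half turn about z gives the same grasp; the last joint's range is limited). The gripper opens to 88 mm and grips with 3 to 60 N. Pads are 20 mm wide; open, the fingers measure 115 mm over their backs; the gripper's body (75 mm by 178 mm) begins 61 mm behind the grasp point.
Start: joints at [-0.057, 0.091, 1.231, -0, 1.82, -0.057], TCP at [600.014, -0.003, 222.631] pointing down, gripper open.
Joint ranges: [-2.87, 2.87], [-0.86, 2.18], [0.17, 2.46], [-1.51, 4.65], [0.06, 2.69], [-2.65, 2.65]. Speed limits (rad/s): [2.57, 2.57, 3.01, 3.14, 3.14, 3.14].

## Interface

Orientations are given as a unit quaternion [x, y, z, w].
In Python, from rig import read_state, camera, get_calibration, close_job, spot_in gives the robot as it stands. The module is installed in compiled form; this text tells all that it offers.
- The arm moves only by the shell command python3 -m creep 'ROWS' [OPENING] [FORCE]. ROWS is JSON, one flat list of numbers, 4 for each row, row after row: the shift along the world's x, y, z in cm, then the turn about the world's z in rad. A call has 1 to 5 rows; each row is the pose to reach, as a shift and turn from the pose commanded when the call began; what a row does not reach only later rows make up. A row lasts 1/8 s, in which the tool goes at most 62.5 mm and 10.7 degrees, less where a joint would pass 70% of its speed; a pose out of reach is approached as far as the arm can. A call with a gripper value outside its range is refused whole. OPENING is the opening, from 0 (shut) to 1 (fully open), set as the call begins (- or left out, the last holds). The fingers move at their own pace and stop on an object; FORCE is the grip in N (left out, the last holds). Time passes only in rows, so rows that repeat a pose let the fingers close. It gives the time, the measured TCP pose, the force, the opening and the grip force at its end, in the units of the state.
- read_state(): the state, without advancing time (a new reading comes with each control period).
- camera(name): name is "scene" or "side" or "wrist"; returns the picture (400x640x3 uint8, blue, green, red); there is no depth.
- get_calibration(name): a dict with "fx", "fy", "cx", "cy" (pixels), "pose" (4x4, takes a point from camera to world coordinates). Camera axes: x right, y up, looking along -z (the intrinsics and any distortion apply to the point x, -y, -z); pixel columns grow to the right and rows downward; lengths in mm; the calibration is good to about 2 mm. A picture is of the moment at which its call begins: read the wrist's pose just before it. get_calibration takes no time and is no camera call; for the wrist camera it gives the pose at the moment of the call.
- close_job(): hands the job in; it is judged then, once.
Trained networks look in the newest picture that a camera, given by its name, has taken for a name from the list of things; names that differ only in an ending like _2 or _b are one class to them, and where a whole thing is asked for, a point or a joint stands for the part that bears it (a point fixed in the world has none). Each returns a list of dicts, best first, with "p" (0 to 1); they miss things now and then, are a little off and sometimes report something else, mostly with a low value. They report only what shows in the picture. A call takes as long as a camera call. They do not tell look-alikes from the thing itself.
- spot_in(camera, thing): "bbox" ([centre column, centre row, width, height] in pixels, round what is visible of it).
The state is a dict: "t": time; "qpos": joint angles; "dq": joint speeds; "effort": joint torques, N m; "tool_pos": TCP position; "ee_rot": TCP orientation; "ft_force": force on the tool from outside, world axes, zero at the start; "moment": the same for the moment, N m; "opening": finger opening in mm; "grip_force": force on a finger pad.
Only numpy, scipy, OpenCV 4.12 (cv2) and the standard library are available. Lean on these libraries where they do the work, as an engineer would, in place of code of your own. Each camera call takes 0.05 s, during which the arm holds its last target. There are 200 camera calls.

## Task

Closing time: nest the loose steel change cup upright and fully down inside the matching cup that stands in the counter cup keeper, and let it go. Then take the blue key out of its stand, work it all the way into the lock on the keeper past its sticky pins, and with the key turn the lock a quarter turn anticlockwise (seen from above) to its stop, so that the red bar swings over the stacked cups. The lock springs back, so finish still gripping the key and holding it turned; leave the service bell, the lime and the jigger where they are.

Things in the scene. Friction and masses are not known exactly. Their poses are not given: they have to be found in the camera images.
- keeper: cup keeper, fixed: dark steel plate 90 x 200 x 8 mm, origin under its centre. At local y +45 mm a ring seat (to z 14 mm, radius 27 mm) holding a cup; at y -45 mm an aluminium lock post, 54 mm diameter, to z 90 mm; on it the brass plug, 30 x 30 mm, top with keyway at z 99 mm, and the red bar (16 mm wide, underside z 92 mm, reaching 111 mm from the lock axis).
- seat (a point): middle of the floor of the ring seat on the keeper, 8 mm above the worktop
- keyway (a point): centre of the keyway mouth on the brass plug's top; turns with the plug, z up. Slot 15.5 mm along y, 6.5 mm along x, 40 mm deep, 2 mm chamfer. Red bar points along +x. Two sprung sticky pins stick 2 mm into the slot from its wide sides, 13 and 24 mm down: each drags up to about 10 N as the blade passes; push slowly, rocking the key a few degrees about its long axis.
- lock_bar (a joint): angle of the plug and red bar, rad: 0 at rest (bar along the keeper's +x), grows anticlockwise seen from above to the stop at 1.52 (bar along the keeper's +y, over the cups). A spring returns it: 0.02 N m at the start, 0.05 N m at the stop.
- cup_seated: steel change cup standing loose in the ring seat: 56 mm high, tapering from 38 mm diameter at the foot to 60 mm at the rim, wall 2 mm, inner floor 22 mm above its underside; origin at the centre of its underside. A cup nested in it rests 22 mm higher; the red bar clears the rim of a fully nested cup by 6 mm.
- cup_loose: the other steel change cup, same shape and size, 90 g nominal, standing empty and upright on the worktop; origin at the centre of its underside. Can be gripped from above across its 60 mm rim.
- key_stand: dark wooden block 50 x 55 x 42 mm, fixed, in whose slot the key stands; origin under its centre
- key: key upright, blade down, loose in the stand; origin at the underside centre of its blue bow (shoulder), z up. Bow 10 mm thick (x), 32 mm wide (y), 36 mm high; steel blade 5 mm (x) by 14 mm (y), to 34 mm below the origin, rounded tip. Fits the lock either way round, its x along the keyway's x. Fully in, the shoulder sits on the plug's top, origin at the keyway mouth.
- service_bell: cream service bell on a black foot, 85 mm diameter, 62 mm high, bystander; origin under its centre
- lime: lime, about 50 mm, bystander; origin under its centre
- jigger: steel double jigger, 44 mm diameter, 84 mm high, bystander; origin under its centre
Things that resemble listed ones, but are neither listed nor needed, are in the scene too. What is meant by the key is not yellow, and is the smaller of those in its own colour.

How it is judged (in metres and radians):
On the way, in this order (a step that is already met when the one before it is completed fails the run):
1. the loose cup is nested fully into the seated cup, upright, and released (horizontal distance between cup_loose and cup_seated below 0.005 m and z of cup_loose in the frame of cup_seated between 0.016 and 0.026 m and angle between cup_loose's own z axis and vertical below 0.12 rad and distance between cup_seated and seat below 0.008 m and contact force between the fingers and cup_loose below 0.2 N), for 0.2 s.
2. the key is fully in the keyway, lock not yet turned (horizontal distance between key and keyway below 0.004 m and z of key in the frame of keyway below 0.005 m and angle between the z axis of key and the z axis of keyway, either way round below 0.12 rad and angle between the x axis of key and the x axis of keyway, either way round below 0.25 rad and value of joint lock_bar below 0.4 rad), for 0.1 s.
3. the key has turned the lock a quarter turn, bar over the cups (all of step 1 and horizontal distance between key and keyway below 0.004 m and z of key in the frame of keyway below 0.005 m and angle between the z axis of key and the z axis of keyway, either way round below 0.12 rad and angle between the x axis of key and the x axis of keyway, either way round below 0.25 rad and value of joint lock_bar above 1.3 rad and contact force between the fingers and key above 2 N), for 0.3 s.
At the end, for the whole second after the job is handed in: Loose cup nested in the seated cup (within 5 mm, 16-26 mm above it, tilt < 0.12 rad), not touched; seated cup within 8 mm of its seat; key in the keyway within 5 mm of its shoulder, upright within 0.12 rad; lock beyond 1.3 rad; fingers grip the key (> 2 N); all for the last second (all of step 3 and linear speed of cup_loose below 0.02 m/s); the arm keeps its last pose, push and grip.
It fails at once if the service bell is shifted by more than 3 cm (distance of service_bell from where it was at the start of the episode above 0.03 m).
It fails at once if the lime is shifted by more than 3 cm (distance of lime from where it was at the start of the episode above 0.03 m).
It fails at once if the jigger is shifted by more than 3 cm (distance of jigger from where it was at the start of the episode above 0.03 m).
It also fails if it takes over 67 s, if anything falls off the work surface, if the arm or the gripper's body presses on something with over 40 N, if the wrist force passes 120 N, or if a joint passes its speed limit or range.

## Working session

There is one attempt and no reset: what is moved stays moved. The work goes in short steps, Python scripts to look and compute and a shell command to move; the robot and the scene stay as the last step left them, time stands still between calls to the robot, and variables do not carry over. Pictures are saved under pics/ and viewed, at most 12 in all, crops included, and the job is handed in when it is done.

```bash
mkdir -p pics
cat > h.py <<'E'
import numpy as np, cv2, json
from rig import *
def K(n):
    c=get_calibration(n); return c
def ray(c,u,v):
    d=np.array([(u-c['cx'])/c['fx'],-(v-c['cy'])/c['fy'],-1.]); P=np.array(c['pose'])
    return P[:3,3],P[:3,:3]@d
def at_z(c,u,v,z):
    o,d=ray(c,u,v); return o+d*(z-o[2])/d[2]
def proj(c,p):
    P=np.array(c['pose']); q=P[:3,:3].T@(np.array(p)-P[:3,3]); return c['cx']+c['fx']*q[0]/-q[2], c['cy']-c['fy']*q[1]/-q[2]
E
python3 - <<'E'
from h import *
print(read_state()['t'])
for n in ['scene','side']:
    im=camera(n); cv2.imwrite(f'pics/{n}0.png',im); c=get_calibration(n); print(n,{k:(np.round(v,3).tolist()) for k,v in c.items()})
    for t in ['keeper','cup_loose','key','key_stand','service_bell','lime','jigger','keyway']:
        print(t,[(np.round(b['bbox']).tolist(),round(b['p'],2)) for b in spot_in(n,t)])
E
```

```text
0.0
scene {'fx': 463.137, 'fy': 463.137, 'cx': 315.932, 'cy': 202.724, 'pose': [[-0.54, 0.551, -0.636, -387.472], [-0.842, -0.358, 0.405, 484.48], [-0.005, 0.754, 0.657, 912.19], [0.0, 0.0, 0.0, 1.0]]}
keeper [([313.0, 202.0, 18.0, 18.0], 0.78)]
cup_loose []
key [([236.0, 241.0, 6.0, 28.0], 0.61), ([302.0, 244.0, 18.0, 21.0], 0.57), ([271.0, 226.0, 11.0, 11.0], 0.56)]
key_stand [([273.0, 235.0, 20.0, 21.0], 0.68)]
service_bell [([187.0, 247.0, 33.0, 28.0], 0.91)]
lime [([436.0, 201.0, 15.0, 16.0], 0.71)]
jigger [([221.0, 285.0, 18.0, 34.0], 0.61)]
keyway []
side {'fx': 372.663, 'fy': 372.663, 'cx': 324.605, 'cy': 201.119, 'pose': [[0.541, 0.524, -0.658, -402.157], [-0.841, 0.321, -0.436, -572.934], [-0.017, 0.789, 0.615, 819.835], [0.0, 0.0, 0.0, 1.0]]}
keeper [([365.0, 210.0, 66.0, 53.0], 0.64)]
cup_loose [([415.0, 235.0, 20.0, 25.0], 0.56), ([355.0, 204.0, 18.0, 24.0], 0.53)]
key [([269.0, 178.0, 16.0, 22.0], 0.77), ([294.0, 186.0, 6.0, 10.0], 0.62), ([291.0, 205.0, 4.0, 16.0], 0.45)]
key_stand [([292.0, 198.0, 19.0, 18.0], 0.54)]
service_bell [([265.0, 168.0, 19.0, 18.0], 0.54)]
lime [([398.0, 271.0, 17.0, 13.0], 0.81), ([386.0, 193.0, 24.0, 20.0], 0.51)]
jigger [([231.0, 185.0, 17.0, 27.0], 0.78), ([292.0, 187.0, 5.0, 10.0], 0.71)]
keyway [([386.0, 195.0, 27.0, 23.0], 0.46)]
```

Run:
```python
import cv2
a=cv2.imread('pics/scene0.png')[120:340,160:480]; cv2.imwrite('pics/s1.png',cv2.resize(a,(800,550),interpolation=cv2.INTER_CUBIC))
a=cv2.imread('pics/side0.png')[110:310,200:480]; cv2.imwrite('pics/s2.png',cv2.resize(a,(800,571),interpolation=cv2.INTER_CUBIC))
```

```text
(no output)
```

View pics/s1.png

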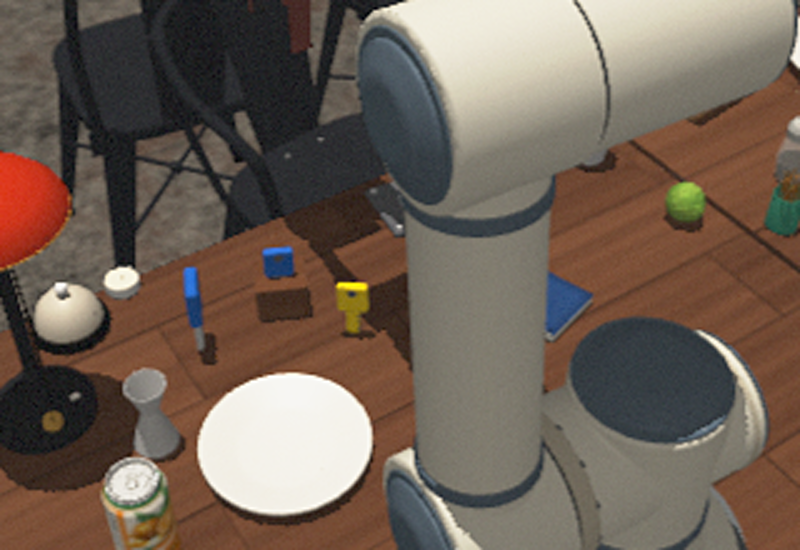

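View pics/s2.png

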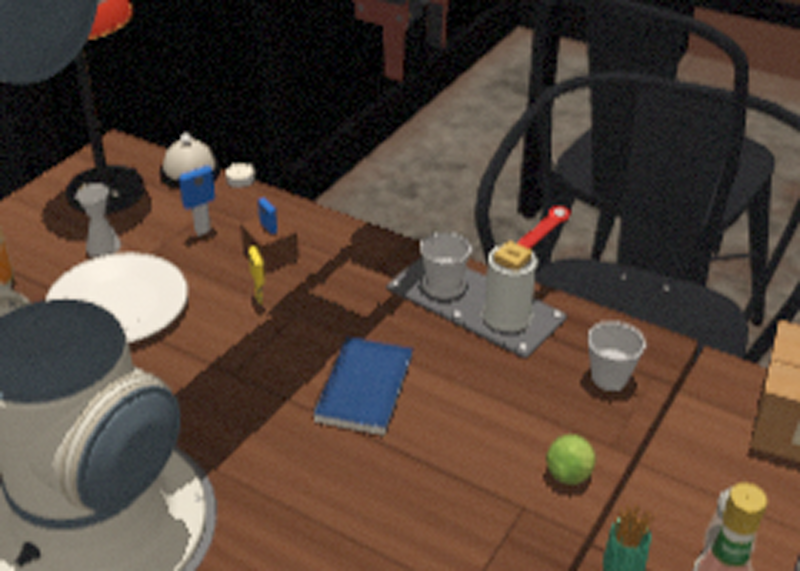

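Candidates for the key are a large blue key standing alone (side 269,178, scene 238,242), a smaller blue key in the stand (side 293,185, scene 271,225), and a yellow key (side 290,204, scene 301,240). By the description it's the small blue one in the stand. The loose cup is at side (415,235), the seated cup at (355,204), and the lock at (379,200).

```bash
cat >> h.py <<'E'
def tri(obs):
    A=[];b=[]
    for c,u,v in obs:
        o,d=ray(c,u,v); d=d/np.linalg.norm(d); M=np.eye(3)-np.outer(d,d); A.append(M); b.append(M@o)
    return np.linalg.lstsq(np.vstack(A),np.hstack(b),rcond=None)[0]
E
python3 - <<'E'
from h import *
s=get_calibration('side');c=get_calibration('scene')
k=200/571
def S(x,y,z): return at_z(s,200+x*.35,110+y*k,z).round()
print('loose',S(614,358,28),'seated',S(445,268,44),'plug',S(515,254,99),'bar end',S(560,213,95),'key',S(267,215,42+18),'keyscene',at_z(c,160+278*.4,120+263*.4,60).round())
print('plate corners',S(390,285,8),S(523,353,8),S(565,316,8))
print('bigkey tri',tri([(c,238,242),(s,269,178)]).round(),'smallkey',tri([(c,271,225),(s,293.5,185.5)]).round())
print('bell',S(190,160,30),'jig',S(97,220,42),'lime',S(570,460,25),'bottle', S(740,560,60),'yellow',S(257,270,40),'pepper',S(630,550,50))
w=get_calibration('wrist');st=read_state();print(w,st['tool_pos'],st['ee_rot'],st['opening'])
im=camera('wrist');cv2.imwrite('pics/w0.png',im)
E
```

```text
loose [ 446. -341.   28.] seated [ 470. -120.   44.] plug [ 470. -206.   99.] bar end [ 573. -214.   95.] key [430. 108.  60.] keyscene [426. 108.  60.]
plate corners [447. -59.   8.] [ 422. -247.    8.] [ 504. -260.    8.]
bigkey tri [418. 209.  61.] smallkey [429. 108.  59.]
bell [513. 304.  30.] jig [329. 301.  42.] lime [ 291. -359.   25.] bottle [ 233. -535.   60.] yellow [355.  69.  40.] pepper [ 202. -451.   50.]
{'fx': 295.68570033944803, 'fy': 295.68570033944803, 'cx': 316.99795988385625, 'cy': 204.58027306677565, 'pose': array([[ 9.99999975e-01, -1.38912435e-04, -1.74877510e-04,
         5.99709925e+02],
       [ 1.80400872e-04,  9.64022276e-01,  2.65821404e-01,
         7.31008236e+01],
       [ 1.31659916e-04, -2.65821429e-01,  9.64022277e-01,
         3.84440794e+02],
       [ 0.00000000e+00,  0.00000000e+00,  0.00000000e+00,
         1.00000000e+00]])} [ 6.00031086e+02 -3.49888532e-03  2.22668996e+02] [7.07104616e-01 7.07108945e-01 3.21730494e-05 2.68012211e-05] 87.96197631535195
```

View pics/w0.png

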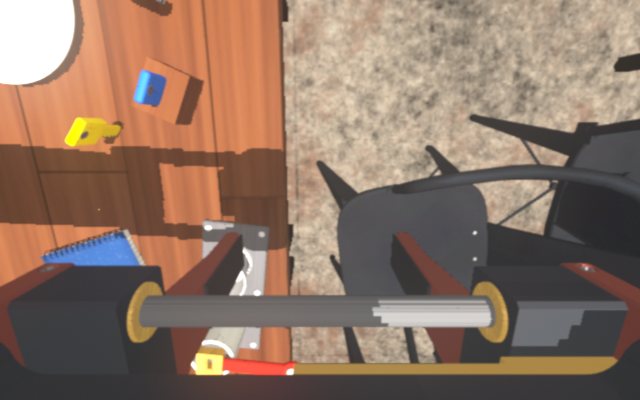

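The picture shows the small blue key in its stand at (150,88), the yellow key at (85,131), the keeper at about (235,290), and the plug at (209,362). Next is a move over the keeper.

```bash
python3 -m creep '[-4,-5,0,0,-8,-10,0,0,-13,-16,0,0,-13,-17,0,0,-13,-17,0,0]'
python3 - <<'E'
from h import *
im=camera('wrist');cv2.imwrite('pics/w1.png',im); np.save('w1.npy',get_calibration('wrist')['pose']); print(read_state()['tool_pos'])
E
```

```text
t: 1.58
tool_pos: [469.3, -171.4, 223.0]
ee_rot: [0.708, 0.706, 0.0, 0.0]
ft_force: [0.4, 0.2, 0.4]
opening: 87.9
grip_force: 0.0
[ 469.90039743 -170.34051078  222.88172926]
```

View pics/w1.png

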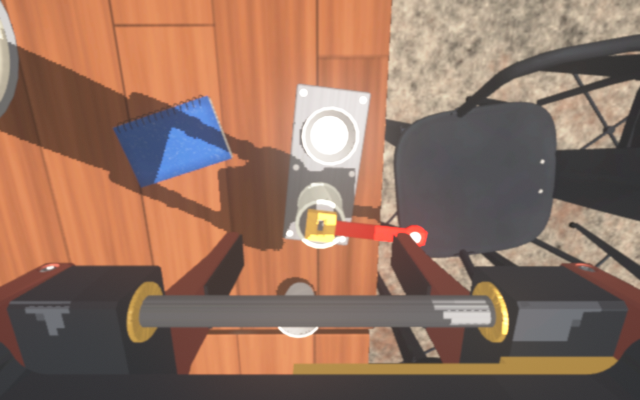

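Seated cup rim is centred at (330,137), the brass plug and keyway at (321,226), the bar tip at (420,236), and the loose cup at about (299,310), partly hidden.

```bash
cat >> h.py <<'E'
def white_ellipse(im,u,v,r0,r1,zr=None):
    """fit circle-ish rim: returns pixel centre via hough on crop"""
    g=cv2.GaussianBlur(im[...,1],(3,3),0)
    x0,y0=int(u-r1-12),int(v-r1-12); cr=g[max(0,y0):int(v+r1+12),x0:int(u+r1+12)]
    cr=cv2.resize(cr,None,fx=4,fy=4,interpolation=cv2.INTER_CUBIC)
    h=cv2.HoughCircles(cr,cv2.HOUGH_GRADIENT,1,8,param1=120,param2=25,minRadius=r0*4,maxRadius=r1*4)
    return None if h is None else [((a+.5)/4+x0-.5,(b+.5)/4+max(0,y0)-.5,r/4) for a,b,r in h[0][:5]]
E
python3 - <<'E'
from h import *
im=cv2.imread('pics/w1.png');c=get_calibration('wrist')
print('seated rim', [(np.round(h,1),at_z(c,h[0],h[1],64).round(1), 30*c['fx']/ (c['pose'][2][3]-64)) for h in white_ellipse(im,330,137,22,34) or []])
hsv=cv2.cvtColor(im,cv2.COLOR_BGR2HSV)
red=((hsv[...,0]<6)|(hsv[...,0]>174))&(hsv[...,1]>200)&(hsv[...,2]>150)
red[:200]=0;red[245:]=0;red[:,:325]=0;red[:,425:]=0
v,u=np.nonzero(red); pts=np.array([at_z(c,a,b,97)[:2] for a,b in zip(u,v)])
l=cv2.fitLine(pts.astype(np.float32),cv2.DIST_L2,0,.01,.01).ravel(); print('bar',len(u),np.degrees(np.arctan2(l[1],l[0])),l,pts.min(0),pts.max(0))
br=(hsv[...,0]>15)&(hsv[...,0]<32)&(hsv[...,1]>120)&(hsv[...,2]>130); br[:205]=0;br[245:]=0;br[:,:300]=0;br[:,345:]=0
v,u=np.nonzero(br); print('brass',u.min(),u.max(),v.min(),v.max()); 
r=cv2.minAreaRect(np.stack([u,v],1).astype(np.float32)); print(r, at_z(c,*r[0],99), at_z(c,321,226,99))
print('screws',[at_z(c,*p,9).round(1) for p in [(303,93),(363,99),(290,234)]])
a=im[190:260,290:430]; cv2.imwrite('pics/c1.png',cv2.resize(np.vstack([a,im[100:170,290:430]]),None,fx=4,fy=4,interpolation=cv2.INTER_CUBIC))
E
```

```text
seated rim []Traceback (most recent call last):
  File "<stdin>", line 8, in <module>
cv2.error: OpenCV(4.12.0) /io/opencv/modules/imgproc/src/linefit.cpp:618: error: (-215:Assertion failed) npoints2 >= 0 || npoints3 >= 0 in function 'fitLine'
```

```bash
python3 -m creep '[-1,-6,0,0,-2,-12,0,0,-2,-17,-2,0,-2,-17,-3,0,-2,-17,-3,0]'
python3 - <<'E'
from h import *
im=camera('wrist');cv2.imwrite('pics/w2.png',im); c=get_calibration('wrist');print(read_state()['tool_pos'],np.array(c['pose'])[:3,3])
u,v=proj(c,[446,-341,56]);print(u,v)
print([(b['bbox'],b['p']) for b in spot_in('wrist','cup_loose')])
r=30*c['fx']/330
print('rim', [(np.round(h,1),at_z(c,h[0],h[1],56).round(1)) for h in white_ellipse(im,u,v,20,38) or []],r)
E
```

```text
t: 2.25
tool_pos: [450.5, -338.5, 191.2]
ee_rot: [0.707, 0.708, 0.0, -0.002]
ft_force: [0.4, 0.2, -0.0]
opening: 87.7
grip_force: 0.0
[ 450.8085958  -338.3741829   192.43598453] [ 450.40758706 -265.44986762  354.32079552]
312.67627657996127 198.68648648530848
[([310.5, 196.2, 61.6, 58.2], 0.88)]
rim [(array([310.8, 200.8,  31.8], dtype=float32), array([ 444. , -343.2,   56. ])), (array([311.5, 193. ,  25. ], dtype=float32), array([ 444.8, -334.9,   56. ])), (array([313.2, 198.8,  26. ], dtype=float32), array([ 446.6, -341.1,   56. ]))] 26.880518212677096
```

Run:
```python
from h import *
im=cv2.imread('pics/w1.png');c=get_calibration('wrist');c['pose']=np.load('w1.npy')
hsv=cv2.cvtColor(im,cv2.COLOR_BGR2HSV)
red=((hsv[...,0]<8)|(hsv[...,0]>172))&(hsv[...,1]>190)&(hsv[...,2]>120)
red[:200]=0;red[248:]=0;red[:,:335]=0;red[:,430:]=0
v,u=np.nonzero(red);print(len(u)); pts=np.array([at_z(c,a,b,97)[:2] for a,b in zip(u,v)],np.float32)
l=cv2.fitLine(pts,cv2.DIST_L2,0,.01,.01).ravel(); print('bar',np.degrees(np.arctan2(l[1],l[0])),l,pts.min(0),pts.max(0))
br=(hsv[...,0]>15)&(hsv[...,0]<32)&(hsv[...,1]>120)&(hsv[...,2]>130); br[:205]=0;br[245:]=0;br[:,:300]=0;br[:,345:]=0
v,u=np.nonzero(br); r=cv2.minAreaRect(np.stack([u,v],1).astype(np.float32)); print(r, at_z(c,*r[0],99), at_z(c,321,226,99))
print('screws',[at_z(c,*p,9).round(1) for p in [(303,93),(363,99),(290,234)]],'rim',at_z(c,330,137,64))
a=im[190:260,290:430]; d=cv2.imread('pics/w2.png')[160:240,240:380]
cv2.imwrite('pics/c1.png',cv2.resize(np.vstack([a[:60],im[104:169,290:430],d]),None,fx=2.9,fy=2.9,interpolation=cv2.INTER_CUBIC))
```

```text
1
bar -88.571205 [ 2.4934525e-02 -9.9968910e-01  5.6545538e+02 -1.9957034e+02] [ 565.4554  -199.57034] [ 565.4554  -199.57034]
((320.7384948730469, 225.09234619140625), (29.520267486572266, 29.272197723388672), 7.125016689300537) [ 473.49391629 -197.70735594   99.        ] [ 473.76304446 -198.68928019   99.        ]
screws [array([453.2, -62.6,   9. ]), array([525.1, -69.5,   9. ]), array([ 433.1, -242. ,    9. ])] rim [ 483.59622831 -111.45005549   64.        ]
```

View pics/c1.png

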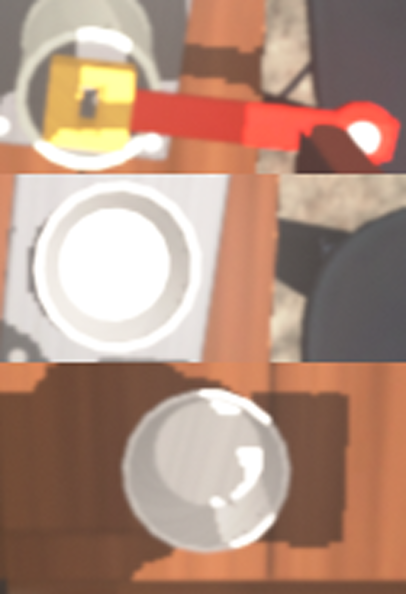

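Loose cup rim is at about (311,197) in the last picture, so the cup is near (444,-339). The keeper's yaw is about -6.4°, the plug is near (473.6,-198), and the seat is near (483.6,-110). I'm moving down over the cup and checking once more.

```bash
python3 -m creep '[-0.6,0,-5,0,-0.6,0,-5,0,-0.6,0,-5,0,-0.6,0,-5,0]'
cat >> h.py <<'E'
def circ(im,c,p,r,z):
    """refine a circle of radius r mm at height z near p (world xy): max mean radial gradient"""
    g=cv2.GaussianBlur(im,(0,0),1).astype(float).sum(2)
    gx=cv2.Sobel(g,cv2.CV_64F,1,0);gy=cv2.Sobel(g,cv2.CV_64F,0,1);m=np.hypot(gx,gy).astype(np.float32); m=np.minimum(m,150).astype(np.float32)
    th=np.linspace(0,2*np.pi,90,endpoint=False);best=(-1,)
    for dx in np.arange(-12,12.1,1):
        for dy in np.arange(-12,12.1,1):
            for rr in (r-1,r,r+1):
                q=np.array([proj(c,[p[0]+dx+rr*np.cos(t),p[1]+dy+rr*np.sin(t),z]) for t in th],np.float32)
                s=cv2.remap(m,q[None,:,0],q[None,:,1],cv2.INTER_LINEAR).mean()
                if s>best[0]: best=(s,p[0]+dx,p[1]+dy,rr)
    return best
E
python3 - <<'E'
from h import *
c=get_calibration('wrist');im=camera('wrist');cv2.imwrite('pics/w3.png',im);print(read_state()['tool_pos'])
b=[x['bbox'] for x in spot_in('wrist','cup_loose')];print(b, [at_z(c,q[0],q[1],56).round(1) for q in b])
print(circ(im,c,(444.4,-339.3),30,56))
im=cv2.imread('pics/w1.png');c['pose']=np.load('w1.npy');print('seated',circ(im,c,(483.6,-110),30,64),'post',circ(im,c,(473.6,-198),27,90))
E
```

```text
t: 2.85
tool_pos: [445.2, -340.5, 145.8]
ee_rot: [0.707, 0.707, 0.0, 0.002]
ft_force: [0.2, 0.7, -0.4]
opening: 87.9
grip_force: 0.0
[ 445.07598576 -340.51640145  145.37543326]
[[314.9, 207.8, 70.1, 66.5]] [array([ 443.4, -340. ,   56. ])]
(np.float32(150.0), np.float64(443.4), np.float64(-339.3), 30)
seated (np.float32(147.75772), np.float64(483.6), np.float64(-111.0), 31) post (np.float32(136.74747), np.float64(476.6), np.float64(-201.0), 27)
```

```bash
python3 -m creep '[-0.05,0,-4,0,-0.05,0,-8,0,-0.05,0,-10.2,0,-0.05,0,-10.2,0,-0.05,0,-10.2,0]' && python3 -m creep '[0,0,0,0,0,0,0,0,0,0,0,0,0,0,0,0,0,0,0,0]' 0.5 10 && python3 -m creep '[0,0,0,0,0,0,0,0,0,0,0,0,0,0,0,0]'
```

```text
t: 3.58
tool_pos: [444.3, -340.7, 42.5]
ee_rot: [0.707, 0.707, 0.0, 0.001]
ft_force: [-0.5, 0.6, -0.4]
opening: 87.9
grip_force: 0.0
t: 4.2
tool_pos: [443.7, -340.2, 41.1]
ee_rot: [0.707, 0.707, 0.0, 0.0]
ft_force: [0.2, 0.1, 2.7]
opening: 59.0
grip_force: 10.0
t: 4.7
tool_pos: [443.7, -340.2, 41.1]
ee_rot: [0.707, 0.707, 0.0, 0.0]
ft_force: [-0.5, 0.5, 5.0]
opening: 58.9
grip_force: 10.0
```

```bash
python3 -m creep '[0,0,3,0,0,0,8,0,0,0,13,0,0,0,13,0]' - 12 && python3 -m creep '[1,4.5,0,0,2,10,0,0,3,15,0,0,4,20,0,0,4,22.9,0,0]' && python3 -m creep '[0,0,0,0,0,0,0,0]'
python3 - <<'E'
from h import *
c=get_calibration('wrist');im=camera('wrist');cv2.imwrite('pics/w4.png',im[80:380,160:480])
print(read_state()['tool_pos'],read_state()['ft_force'], [x['bbox'] for x in spot_in('wrist','cup_loose')], proj(c,[483.6,-111,109]), proj(c,[483.6,-111,64]))
E
```

```text
t: 5.2
tool_pos: [444.7, -341.1, 175.0]
ee_rot: [0.707, 0.707, 0.0, 0.004]
ft_force: [-0.7, -0.4, -0.2]
opening: 59.1
grip_force: 12.0
t: 5.82
tool_pos: [482.9, -108.5, 168.0]
ee_rot: [0.706, 0.708, -0.001, -0.002]
ft_force: [-0.3, -0.4, -0.2]
opening: 59.2
grip_force: 12.0
t: 6.08
tool_pos: [483.0, -111.4, 169.2]
ee_rot: [0.707, 0.707, -0.001, -0.001]
ft_force: [0.2, 0.3, 0.1]
opening: 58.7
grip_force: 12.0
[ 483.11188091 -111.80750246  169.50447887] [ 0.31008308 -0.15475273 -0.98770311] [[317.6, 247.3, 107.8, 95.7]] (np.float64(318.24091214329474), np.float64(218.5795198589943)) (np.float64(318.148946797935), np.float64(203.6049319706065))
```

View pics/w4.png

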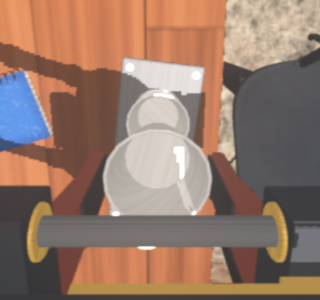

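The held cup sits at crop (157,178). The seated cup rim behind it is centred at about (158,123), as predicted, so I'm lowering.

```bash
python3 -m creep '[0.05,0.05,-3,0,0.05,0.05,-6,0,0.05,0.05,-8,0,0.05,0.05,-9,0,0.05,0.05,-9,0]' && python3 -m creep '[0,0,-0.4,0,0,0,-0.8,0,0,0,-1.0,0,0,0,-1.0,0]'
```

```text
t: 6.8
tool_pos: [483.8, -110.7, 80.3]
ee_rot: [0.707, 0.707, -0.0, -0.0]
ft_force: [-0.3, 0.3, -0.6]
opening: 59.1
grip_force: 12.0
t: 7.3
tool_pos: [484.2, -110.7, 71.2]
ee_rot: [0.707, 0.707, 0.0, 0.0]
ft_force: [-0.8, -1.5, 1.4]
opening: 59.3
grip_force: 12.0
```

```bash
python3 -m creep '[0,0,-0.1,0,0,0,-0.15,0,0,0,-0.15,0]' && python3 -m creep '[0,0,0,0,0,0,0,0,0,0,0,0,0,0,0,0,0,0,0,0]' 1.0 && python3 -m creep '[0,0,5,0,0,0,10,0,0,0,14,0,0,0,16,0,0,0,16,0]'
python3 - <<'E'
from h import *
c=get_calibration('wrist');im=camera('wrist');cv2.imwrite('pics/w5.png',im)
print(read_state()['tool_pos'],circ(im,c,(483.6,-111),30,86),circ(im,c,(483.6,-111),30,64))
E
```

```text
t: 7.68
tool_pos: [484.4, -111.0, 71.0]
ee_rot: [0.707, 0.707, 0.0, 0.001]
ft_force: [-3.7, -1.6, 8.5]
opening: 59.2
grip_force: 12.0
t: 8.3
tool_pos: [484.0, -110.5, 69.0]
ee_rot: [0.707, 0.707, -0.0, -0.0]
ft_force: [0.2, 1.0, -0.1]
opening: 87.8
grip_force: 0.0
t: 8.93
tool_pos: [484.7, -110.7, 231.0]
ee_rot: [0.707, 0.707, 0.001, 0.002]
ft_force: [0.9, -0.3, -0.1]
opening: 87.9
grip_force: 0.0
[ 484.23275035 -110.55655347  229.22691069] (np.float32(144.34723), np.float64(483.6), np.float64(-108.0), 30) (np.float32(136.6416), np.float64(483.6), np.float64(-114.0), 31)
```

Run:
```python
from h import *
c=get_calibration('wrist');im=cv2.imread('pics/w5.png')
s=camera('side');cs=get_calibration('side');u,v=proj(cs,[480,-140,50]);u,v=int(u),int(v);print(u,v)
u2,v2=map(int,proj(c,[484,-140,80]));print(u2,v2)
a=cv2.resize(s[v-40:v+40,u-50:u+50],(400,320),interpolation=cv2.INTER_CUBIC);b=cv2.resize(im[v2-80:v2+80,u2-100:u2+100],(400,320),interpolation=cv2.INTER_CUBIC)
cv2.imwrite('pics/c2.png',np.hstack([a,b]))
```

```text
362 202
316 219
```

View pics/c2.png

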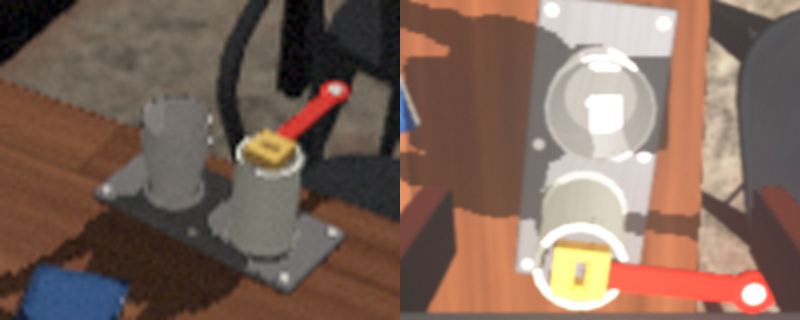

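The side view (left) shows the cup nested as a tall, upright stack. In the wrist view (right) the plug is at crop (580,270). Next I hover over the lock to measure it precisely.

```bash
python3 -m creep '[-0.3,-4,-3,0,-1,-8.5,-6,0,-1,-8.5,-7,0,-1,-8.5,-7,0,-1,-8.5,-7,0]'
cat >> h.py <<'E'
def brass(im,c,p,z=99):
    hsv=cv2.cvtColor(im,cv2.COLOR_BGR2HSV); u,v=proj(c,[*p,z]); R=40
    m=((hsv[...,0]>15)&(hsv[...,0]<32)&(hsv[...,1]>100)&(hsv[...,2]>110)).astype(np.uint8)
    w=np.zeros_like(m); w[int(v)-R:int(v)+R,int(u)-R:int(u)+R]=1; m&=w
    k,_=max(((q,cv2.contourArea(q)) for q in cv2.findContours(m,cv2.RETR_EXTERNAL,cv2.CHAIN_APPROX_NONE)[0]),key=lambda t:t[1])
    W=np.array([at_z(c,*q[0],z)[:2] for q in k],np.float32); return cv2.minAreaRect(k),cv2.minAreaRect(W)
E
python3 - <<'E'
from h import *
c=get_calibration('wrist');im=camera('wrist');cv2.imwrite('pics/w6.png',im)
print(read_state()['tool_pos'],brass(im,c,(474,-198)))
u,v=map(int,proj(c,[474,-198,99]));print(u,v)
g=im[v-30:v+30,u-30:u+30].sum(2)//3
dk=(g<90).astype(np.uint8); n,l,s,ce=cv2.connectedComponentsWithStats(dk); print([(s[i].tolist(),(ce[i]+[u-30,v-30]).round(1).tolist(),at_z(c,*(ce[i]+[u-30,v-30]),99).round(1).tolist()) for i in range(1,n) if s[i][4]>15])
cv2.imwrite('pics/c3.png',cv2.resize(im[v-60:v+60,u-80:u+80],(800,600),interpolation=cv2.INTER_CUBIC))
im=cv2.imread('pics/w1.png');c['pose']=np.load('w1.npy');print(brass(im,c,(474,-198)))
E
```

```text
t: 9.65
tool_pos: [474.5, -194.7, 159.9]
ee_rot: [0.707, 0.708, 0.0, 0.0]
ft_force: [0.6, 0.2, 0.4]
opening: 87.9
grip_force: 0.0
[ 474.61399882 -194.75296378  160.20197585] (((314.8963623046875, 224.43292236328125), (38.982337951660156, 39.976219177246094), 6.34019136428833), ((472.5348815917969, -199.69729614257812), (33.598690032958984, 30.812301635742188), 83.28990936279297))
316 222
[]
(((320.515380859375, 224.87693786621094), (30.01640510559082, 29.644298553466797), 7.125016689300537), ((473.21575927734375, -197.53219604492188), (31.886127471923828, 30.666784286499023), 83.1548080444336))
```

View pics/c3.png

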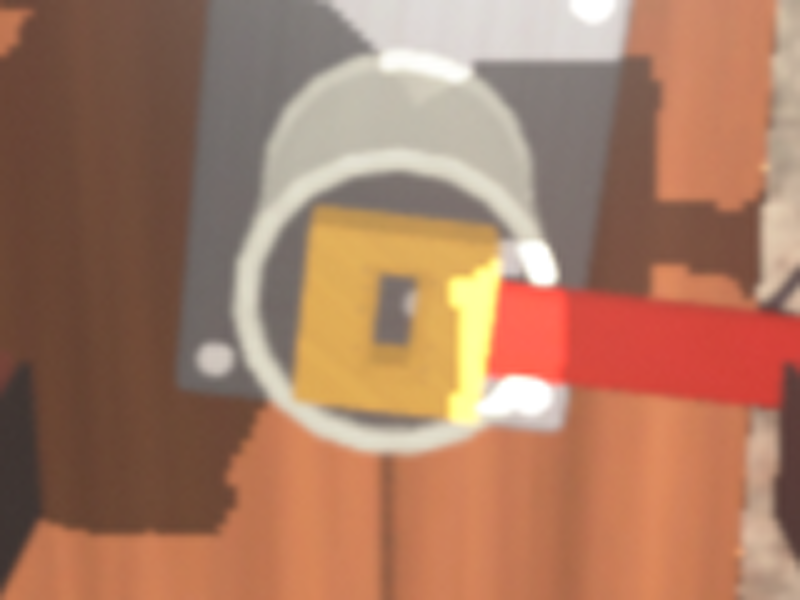

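The plug top's centre is at crop (395,322), with the keyway slot there too; the band above it is the plug's side wall. That puts the lock axis near (472.6,-201.3) with yaw about -6.6°. I'm going to the key now.

```bash
python3 -m creep '[-1,6,2,0,-2,12,4,0,-3,18,4,0,-4,24,4,0,-4.6,29.8,3,0]' && python3 -m creep '[0,0,-1,0,0,0,-2,0,0,0,-2,0,0,0,-2,0]'
python3 - <<'E'
from h import *
c=get_calibration('wrist');im=camera('wrist');cv2.imwrite('pics/w7.png',im)
print(read_state()['tool_pos'],read_state()['qpos'])
hsv=cv2.cvtColor(im,cv2.COLOR_BGR2HSV)
m=((hsv[...,0]>100)&(hsv[...,0]<125)&(hsv[...,1]>140)&(hsv[...,2]>60)).astype(np.uint8)
for q in cv2.findContours(m,cv2.RETR_EXTERNAL,cv2.CHAIN_APPROX_NONE)[0]:
    if cv2.contourArea(q)>30: r=cv2.minAreaRect(q); print(r,at_z(c,*r[0],78).round(1))
u,v=map(int,proj(c,[429,108,70]));print(u,v)
cv2.imwrite('pics/c4.png',cv2.resize(im[v-60:v+60,u-80:u+80],(800,600),interpolation=cv2.INTER_CUBIC))
E
```

```text
t: 10.32
tool_pos: [427.9, 105.2, 191.5]
ee_rot: [0.707, 0.708, 0.002, 0.001]
ft_force: [1.3, -1.2, -0.7]
opening: 87.7
grip_force: 0.0
t: 10.82
tool_pos: [428.4, 101.3, 169.5]
ee_rot: [0.708, 0.706, 0.0, 0.0]
ft_force: [-0.2, 1.3, 0.3]
opening: 87.9
grip_force: 0.0
[428.44147026 101.43979147 169.58613306] [ 1.55233871e-01 -3.50599854e-01  1.72879355e+00 -6.36146722e-05
  1.76275203e+00  1.57436910e-01]
((227.0, 351.0), (46.0, 74.0), 90.0) [335.2 -51.5  78. ]
((317.5776062011719, 197.81898498535156), (11.94888687133789, 37.816261291503906), 23.198591232299805) [428.7 110.8  78. ]
((304.0565490722656, 75.50714111328125), (57.66141128540039, 21.85291862487793), 25.641006469726562) [418.1 210.8  78. ]
317 198
```

View pics/c4.png

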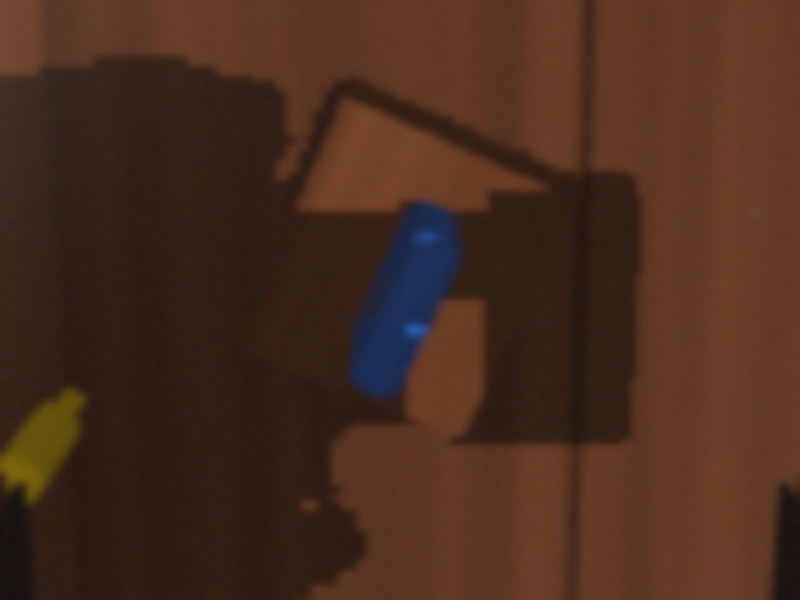

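The small blue bow is centred at crop (407,300), with its long axis leaning about 23° clockwise from world y; the yellow key is far left at (40,445). I'll fit box models to the bow and to the plug for better positions.

```bash
cat >> h.py <<'E'
from scipy.optimize import minimize
def boxfit(m,c,p0,dims,z0):
    lx,ly,lz=dims; cor=np.array([(a*lx/2,b*ly/2,e*lz) for a in(-1,1) for b in(-1,1) for e in(0,1)])
    S=8; u0,v0=[int(q)-60 for q in proj(c,[p0[0],p0[1],z0+lz/2])]; M=cv2.resize(m[v0:v0+120,u0:u0+120],None,fx=S,fy=S,interpolation=cv2.INTER_NEAREST)
    def f(p):
        co,s=np.cos(p[2]),np.sin(p[2]); P=np.c_[p[0]+co*cor[:,0]-s*cor[:,1],p[1]+s*cor[:,0]+co*cor[:,1],z0+cor[:,2]]
        q=(np.array([proj(c,t) for t in P])-[u0,v0]+.5)*S
        I=np.zeros_like(M); cv2.fillConvexPoly(I,cv2.convexHull(q.round().astype(np.int32)),1); return 1-(I&M).sum()/max(1,(I|M).sum())
    sx=np.array([p0]+[np.array(p0)+d for d in ([3,0,0],[0,3,0],[0,0,.1])])
    r=minimize(f,p0,method='Nelder-Mead',options=dict(initial_simplex=sx,xatol=1e-3,fatol=1e-4)); return r.x.round(3),round(1-r.fun,3)
def blob(m,c,p):
    n,l=cv2.connectedComponents(m); u,v=map(int,proj(c,p)); return (l==l[v,u]).astype(np.uint8)*m
def bluemask(im):
    h=cv2.cvtColor(im,cv2.COLOR_BGR2HSV); return ((h[...,0]>100)&(h[...,0]<125)&(h[...,1]>130)&(h[...,2]>50)).astype(np.uint8)
def brassmask(im):
    h=cv2.cvtColor(im,cv2.COLOR_BGR2HSV); return cv2.morphologyEx(((h[...,0]>12)&(h[...,0]<34)&(h[...,1]>90)&(h[...,2]>80)).astype(np.uint8),cv2.MORPH_CLOSE,np.ones((15,15)))
E
python3 - <<'E'
from h import *
c=get_calibration('wrist');im=cv2.imread('pics/w7.png')
print('key',boxfit(blob(bluemask(im),c,[428.7,110,78]),c,[428.7,109,-.4],(10,32,36),42))
T=read_state()['tool_pos'];P=np.array(c['pose'])
c['pose']=P.copy();c['pose'][:3,3]+=np.array([474.614,-194.753,160.202])-T
im=cv2.imread('pics/w6.png');m=brassmask(im);u,v=map(int,proj(c,[473,-200,99]));w=np.zeros_like(m);w[v-28:v+28,u-28:u+28]=1
print('plug',boxfit(m&w,c,[473,-200,-.11],(30,30,9),90))
E
```

```text
key (array([ 4.28757e+02,  1.08084e+02, -3.19000e-01]), np.float64(0.728))
plug (array([ 4.72287e+02, -2.00861e+02, -1.31000e-01]), np.float64(0.939))
```

```bash
python3 -m creep '[0,0.3,-1,-0.18,0,0.7,-2,-0.36,0,0.7,-2,-0.41,0,0.7,-2,-0.41,0,0.7,-2,-0.41]'
python3 - <<'E'
from h import *
c=get_calibration('wrist');im=camera('wrist');cv2.imwrite('pics/w8.png',im)
T=read_state()['tool_pos'];print(T)
m=blob(bluemask(im),c,[428.7,109,78]);k=cv2.findContours(m,cv2.RETR_EXTERNAL,cv2.CHAIN_APPROX_NONE)[0];k=max(k,key=cv2.contourArea);print(cv2.minAreaRect(k),[at_z(c,*cv2.minAreaRect(k)[0],z).round(1) for z in (60,78)])
for z in (34,42):print('key',boxfit(m,c,[428.7,109,-.4],(10,32,36),z))
u,v=map(int,proj(c,[428.7,108.5,78]));print(u,v,proj(c,T),[proj(c,[T[0],T[1],z]) for z in (42,78)])
cv2.imwrite('pics/c5.png',cv2.resize(im[v-60:v+60,u-80:u+80],(800,600),interpolation=cv2.INTER_CUBIC))
E
```

```text
t: 11.5
tool_pos: [428.3, 109.1, 149.5]
ee_rot: [0.836, 0.548, 0.0, 0.0]
ft_force: [0.5, -0.5, -0.1]
opening: 88.0
grip_force: 0.0
[428.25210924 109.2296363  149.48551425]
((319.0, 211.0), (42.0, 10.0), 90.0) [array([428.7, 106.5,  60. ]), array([430.7, 111.5,  78. ])]
key (array([ 4.27537e+02,  1.05023e+02, -4.08000e-01]), np.float64(0.816))
key (array([ 4.28510e+02,  1.07212e+02, -4.14000e-01]), np.float64(0.763))
318 215 (np.float64(317.70320398957506), np.float64(250.4811771145207)) [(np.float64(317.3044491572118), np.float64(203.21402167218645)), (np.float64(317.4003282364189), np.float64(214.57922899440996))]
```

View pics/c5.png

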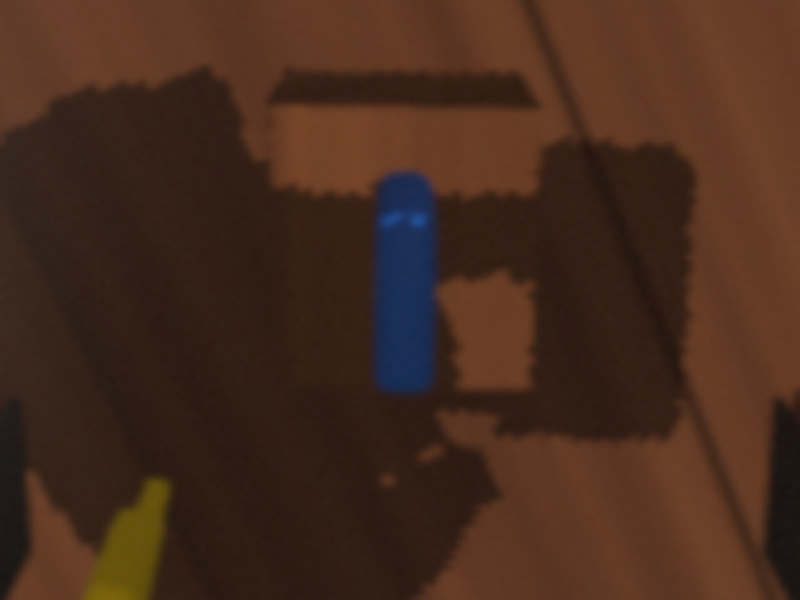

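The top face is centred at about crop (405,302). The key is aligned with the tool and about 1 mm off along the jaw line. I correct that, go down and grip.

```bash
python3 -m creep '[0.08,-0.09,-3.5,0,0.08,-0.09,-7,0,0.08,-0.09,-9.5,0,0.08,-0.09,-10.2,0,0.08,-0.09,-10.2,0]' && python3 -m creep '[0,0,0,0,0,0,0,0,0,0,0,0,0,0,0,0,0,0,0,0]' 0.05 15 && python3 -m creep '[0,0,0,0,0,0,0,0,0,0,0,0,0,0,0,0,0,0,0,0]' 0 45
```

```text
t: 12.18
tool_pos: [429.0, 108.6, 47.5]
ee_rot: [0.836, 0.548, 0.0, 0.0]
ft_force: [0.2, 0.2, -0.1]
opening: 88.2
grip_force: 0.0
t: 12.8
tool_pos: [428.8, 108.6, 47.2]
ee_rot: [0.836, 0.548, 0.0, -0.0]
ft_force: [-0.7, 0.2, -0.1]
opening: 41.5
grip_force: 0.0
t: 13.42
tool_pos: [428.8, 108.6, 47.1]
ee_rot: [0.836, 0.548, -0.0, 0.0]
ft_force: [0.5, -0.2, -0.5]
opening: 9.7
grip_force: 45.0
```

```bash
python3 -m creep '[0,0,3,0,0,0,7,0,0,0,12,0,0,0,12,0]' && python3 -m creep '[0.8,-6,1,0.1,1.7,-12,1,0.2,2.5,-18,1,0.29,3.4,-24,1,0.29,4.35,-30,1,0.29]' && python3 -m creep '[0,-0.9,0,0,0,-0.9,0,0,0,-0.9,0,0,0,-0.9,0,0]'
python3 - <<'E'
from h import *
c=get_calibration('wrist');im=camera('wrist');cv2.imwrite('pics/w9.png',im)
T=read_state()['tool_pos'];print(T,read_state()['ee_rot'],read_state()['opening'])
u,v=map(int,proj(c,[472.5,-201,120]));print(u,v,proj(c,T),proj(c,[T[0],T[1],T[2]+31]))
cv2.imwrite('pics/c6.png',cv2.resize(im[v-60:v+90,u-100:u+100],(800,600),interpolation=cv2.INTER_CUBIC))
E
```

```text
t: 13.92
tool_pos: [430.7, 109.0, 171.9]
ee_rot: [0.836, 0.548, 0.004, 0.002]
ft_force: [0.0, -0.3, -1.4]
opening: 10.1
grip_force: 45.0
t: 14.55
tool_pos: [471.9, -193.2, 175.7]
ee_rot: [0.748, 0.663, -0.0, -0.001]
ft_force: [0.3, 0.3, -0.7]
opening: 9.9
grip_force: 45.0
t: 15.05
tool_pos: [472.5, -199.0, 177.3]
ee_rot: [0.748, 0.664, 0.0, 0.0]
ft_force: [1.0, 0.3, -0.2]
opening: 9.8
grip_force: 45.0
[ 472.5084343  -199.18959207  177.40569946] [7.47577166e-01 6.64174904e-01 1.61670790e-04 2.26923670e-04] 9.577261444995628
317 222 (np.float64(317.6398780803139), np.float64(251.1206582209447)) (np.float64(317.81868606416975), np.float64(277.4212134396962))
```

View pics/c6.png

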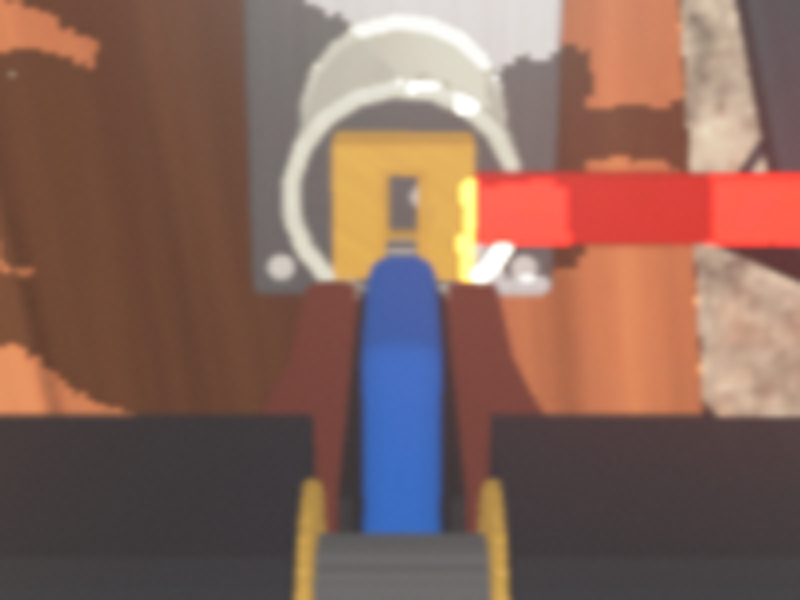

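The key is held straight. Keyway column at crop 404, key column at 402, and their yaw matches. Plug top centre is at row ~218, the bow's near edge at rows 255 (shoulder) and 345 (top). I'll work out the offset.

Run:
```python
from h import *
c=get_calibration('wrist');T=read_state()['tool_pos'];print(T)
yaw=-0.12;R=np.array([[np.cos(yaw),-np.sin(yaw)],[np.sin(yaw),np.cos(yaw)]])
def rel(x,y,z): return (R.T@(at_z(c,217+x/4,162+y/4,z)[:2]-T[:2])).round(2)
print('plug',rel(404,218,99),'slot top',rel(404,176,99), 'plug edge',rel(404,148,99),'plug wall bottom',rel(404,131,90))
print('bow edge low',rel(402,255,T[2]-5),'bow edge top',rel(402,345,T[2]+31),'post top',rel(400,80,90))
im=cv2.imread('pics/w9.png');print(im[190:235,318].sum(1)//3)
```

```text
[ 472.5084343  -199.18959207  177.40569946]
plug [ 0.58 -3.7 ] slot top [0.55 5.59] plug edge [ 0.54 11.68] plug wall bottom [ 0.57 13.18]
bow edge low [-0.07 13.97] bow edge top [-0.16 15.33] post top [-0.32 24.4 ]
[119 118 118 119 128 143 147 151 162 167 168 168 166 165 160 152 129 117
 115 118 122 123 119 115 112 112 112 112 116 127 140 146 136 130 155 145
 124 115 114 113 113 114 114 113 114]
```

```bash
python3 -m creep '[0.02,-0.04,-1.5,0,0.02,-0.04,-3,0,0.02,-0.04,-3.2,0,0.02,-0.04,-3.2,0,0.02,-0.04,-3.2,0]' && python3 -m creep '[0,0,-0.3,0,0,0,-0.6,0,0,0,-0.9,0,0,0,-1.2,0,0,0,-1.2,0]'
python3 - <<'E'
from h import *
print(read_state()['tool_pos'],read_state()['ft_force'],read_state()['moment'])
E
```

```text
t: 15.72
tool_pos: [472.7, -200.9, 145.6]
ee_rot: [0.748, 0.663, 0.0, 0.0]
ft_force: [0.2, -0.6, -0.7]
opening: 10.0
grip_force: 45.0
t: 16.35
tool_pos: [472.3, -200.7, 132.7]
ee_rot: [0.748, 0.663, -0.0, -0.0]
ft_force: [0.1, 0.6, -0.2]
opening: 9.7
grip_force: 45.0
[ 472.34636821 -200.7330779   132.70322921] [ 0.05303207  0.5968734  -0.21353908] [ 0.01221716 -0.01348803 -0.02884325]
```

```bash
python3 -m creep '[0,0,-0.2,0.05,0,0,-0.4,-0.05,0,0,-0.6,0.05,0,0,-0.8,-0.05,0,0,-0.9,0]' && python3 -m creep '[0,0,-0.15,0.06,0,0,-0.3,-0.06,0,0,-0.45,0.06,0,0,-0.6,-0.06,0,0,-0.7,0]'
```

```text
t: 16.98
tool_pos: [472.3, -200.9, 124.3]
ee_rot: [0.748, 0.663, -0.0, -0.0]
ft_force: [-1.7, 0.7, 2.1]
opening: 9.8
grip_force: 45.0
t: 17.6
tool_pos: [472.3, -200.8, 117.3]
ee_rot: [0.748, 0.663, -0.0, -0.0]
ft_force: [-1.2, 0.5, -0.3]
opening: 9.8
grip_force: 45.0
```

```bash
python3 -m creep '[0,0,-0.15,0.06,0,0,-0.3,-0.06,0,0,-0.45,0.06,0,0,-0.6,-0.06,0,0,-0.7,0]' && python3 -m creep '[0,0,-0.15,0.05,0,0,-0.3,-0.05,0,0,-0.45,0.05,0,0,-0.6,-0.05,0,0,-0.6,0]'
```

```text
t: 18.23
tool_pos: [473.0, -200.9, 111.1]
ee_rot: [0.748, 0.663, 0.0, 0.001]
ft_force: [-0.5, -0.2, 2.4]
opening: 9.5
grip_force: 45.0
t: 18.85
tool_pos: [472.9, -200.9, 104.6]
ee_rot: [0.748, 0.663, 0.0, 0.001]
ft_force: [-0.3, 0.8, 0.4]
opening: 9.8
grip_force: 45.0
```

```bash
python3 -m creep '[0,0,-0.1,0.04,0,0,-0.2,-0.04,0,0,-0.25,0,0,0,-0.25,0]'
```

```text
t: 19.35
tool_pos: [473.1, -201.0, 104.0]
ee_rot: [0.748, 0.664, 0.001, 0.001]
ft_force: [-3.1, 1.6, 8.0]
opening: 10.0
grip_force: 45.0
```

```bash
python3 -m creep '[0,0,0.05,0,0,0,0.05,0.15,0,0,0.05,0.3,0,0,0.05,0.45,0,0,0.05,0.6]' && python3 -m creep '[0,0,0,0.15,0,0,0,0.3,0,0,0,0.45,0,0,0,0.6,0,0,0,0.6]' && python3 -m creep '[0,0,0,0.1,0,0,0,0.2,0,0,0,0.26,0,0,0,0.26]'
python3 - <<'E'
from h import *
s=read_state();print(s['moment'],s['qpos'])
E
```

```text
t: 19.98
tool_pos: [472.6, -200.9, 104.0]
ee_rot: [0.517, 0.856, -0.0, 0.001]
ft_force: [-4.6, 1.8, 6.7]
opening: 9.5
grip_force: 45.0
t: 20.6
tool_pos: [472.1, -201.0, 104.1]
ee_rot: [0.242, 0.97, -0.0, 0.0]
ft_force: [-5.8, 1.4, 8.4]
opening: 9.5
grip_force: 45.0
t: 21.1
tool_pos: [471.9, -201.2, 104.0]
ee_rot: [0.115, 0.993, -0.001, -0.0]
ft_force: [-6.4, 0.4, 8.7]
opening: 9.7
grip_force: 45.0
[ 0.1733244   1.10423579 -0.08624851] [-4.68523372e-01 -1.35188438e-01  1.66338016e+00 -1.29855025e-03
  1.61334187e+00 -1.80869491e+00]
```

```bash
python3 -m creep '[-0.07,0,0,0.02,-0.07,0,0,0.03,-0.07,0,0,0.03,-0.07,0,0,0.03,-0.07,0,0,0.03]'
python3 - <<'E'
from h import *
s=read_state();print(s['moment'],s['t'])
cs=get_calibration('side');im=camera('side');u,v=map(int,proj(cs,[478,-150,80]))
w=camera('wrist');a=cv2.resize(im[v-50:v+50,u-50:u+50],(400,400),interpolation=cv2.INTER_CUBIC);b=cv2.resize(w,(400,250));cv2.imwrite('pics/c7.png',np.hstack([a,np.vstack([b,np.zeros((150,400,3),np.uint8)])]))
E
```

```text
t: 21.72
tool_pos: [471.8, -201.2, 104.1]
ee_rot: [0.1, 0.995, -0.001, 0.001]
ft_force: [-3.1, 0.3, 7.6]
opening: 9.4
grip_force: 45.0
[ 0.13956865  0.73157407 -0.05786539] 21.725
```

View pics/c7.png

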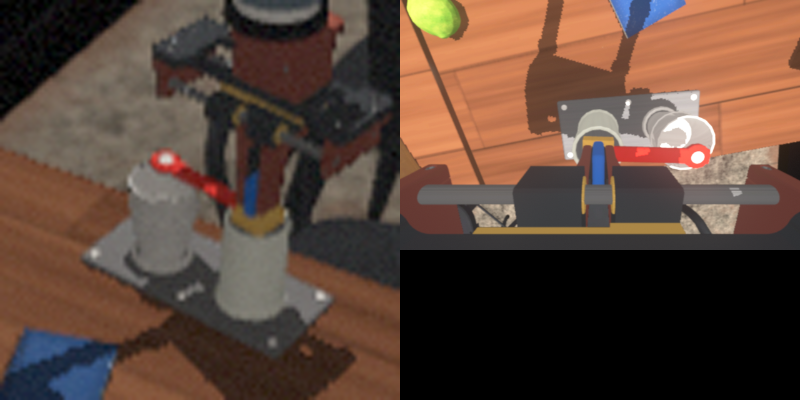

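The red bar at crop (200,175) lies over the nested, upright stack, and the key is fully in and still gripped. I'm handing it in.

```bash
python3 -m creep '[0,0,0,0,0,0,0,0,0,0,0,0]'; python3 -c "
from rig import close_job
print(close_job())"
```

```text
t: 22.2
tool_pos: [471.8, -201.3, 104.1]
ee_rot: [0.1, 0.995, -0.001, 0.001]
ft_force: [-3.9, 1.7, 7.5]
opening: 9.4
grip_force: 45.0
the job is handed in; nothing more can be done
None
```

I handed the job in at 22.2 s with the cup nested, the key fully in the lock and turned about 1.49 rad (estimated from the tool's rotation), the red bar over the cups and the key still gripped at 45 N; the hand-in returned no verdict.

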